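Probe the pocket and lock the depth gauge

ROBOT

A 6-joint arm with a two-finger parallel gripper is mounted at the origin on a cart in front of the work surface, level with it; the furniture and walls round the work are solid. World frame = base frame: x ahead of the robot, y to its left, z up, the work surface at z = 0. Lengths are in m, angles in rad, forces in N, time in s.
With the tool pointing down it reaches from about 0.4 to 0.825 m from the base axis. Payload 7 kg.
Tool frame: the origin (TCP) lies at the very end of the fingers, on their centre line; the grasp point (between the pads) lies 19 mm behind it; z points along the fingers, y is the line along which they close (so a half turn about z gives the same grasp; the last joint's range is limited). The gripper opens to 88 mm and grips with 3 to 60 N. Pads are 19 mm wide; open, the fingers measure 130 mm over their backs; the gripper's body (78 mm by 193 mm) begins 47 mm behind the grasp point.
Start: joints at [1.628, 0.359, 0.012, 0, -1.224, -0.288], TCP at [0.154, 0.657, 0.227] pointing down, gripper open.
Joint ranges: [-3.07, 3.07], [-1.43, 2.12], [-1.02, 1.25], [-3.03, 1.67], [-3.05, -0], [-3.03, 3.03]. Speed limits (rad/s): [2.39, 2.39, 3.01, 3.14, 3.14, 3.14].

INTERFACE

Orientations are given as [roll, pitch, yaw] about the fixed x, y, z axes, in that order (R = Rz(yaw) Ry(pitch) Rx(roll)).
In Python, from station import arm, vision gives the robot as it stands. The module is installed in compiled form; this text tells all that it offers.
- The arm moves only by the tool jog_arm, never from a script. Its argument "steps" is a list that holds one entry, the list of rows, each a list of 7 numbers: the closure in counts, from 0 (fully open) to 255 (shut), then the shift along the tool's x, y, z scaled (see below), then the turn, a rotation vector about the tool's x, y, z scaled (see below). In form: [[[grip, dx, dy, dz, rx, ry, rz], ...]]. A call has 1 to 8 rows; each row is the pose to reach, as a shift and turn from the pose commanded when the call began, along the tool's axes at that moment; what a row does not reach only later rows make up. The controller multiplies each number of a shift by 250 mm and each number of a turn by 45 degrees. A row lasts 1/10 s, in which the tool goes at most 50 mm and 8.59 degrees, less where a joint would pass 70% of its speed; a pose out of reach is approached as far as the arm can. A call with a number of a shift or a turn outside -1 to 1 is refused whole. A call with a gripper value outside its range is refused whole. The fingers move at their own pace and stop on an object; "newtons" is the grip in N (left out, the last holds). Time passes only in rows, so rows that repeat a pose let the fingers close. It gives the time, the measured TCP pose, the force, the opening and the grip force at its end, in the units of the state.
- arm.get_state(): the state, without advancing time (a new reading comes with each control period).
- vision.grab_frame(name): name is "scene" or "top"; returns a dict with "color" (480x640x3 uint8, red, green, blue), "vfov" (degrees; the focal length in pixels is half the picture's height over the tangent of half this angle, whatever the lens; pixels are square), "cx", "cy" (the principal point, pixels), "k1" (the pictures are not rectified: a ray, as slopes to the right and down, at radius r is drawn at 1 + k1 r^2 times it, then the intrinsics apply), "extrinsics" (4x4, takes a point from world to camera coordinates). Camera axes: x right, y down, z forward; pixel columns grow to the right and rows downward; lengths in m; the calibration is good to about 2 mm. A picture is of the moment at which its call begins. There is no depth.
- arm.job_done(): hands the job in; it is judged then, once.
The state is a dict: "t": time; "q": joint angles; "qd": joint speeds; "joint_efforts": joint torques, N m; "eef_pos": TCP position; "ee_rot": TCP orientation; "force": force on the tool from outside, world axes, zero at the start; "moment": the same for the moment, N m; "width": finger opening in m; "gripper_force": force on a finger pad.
Only numpy, scipy, OpenCV 4.12 (cv2) and the standard library are available. Lean on these libraries where they do the work, as an engineer would, in place of code of your own. Each camera call takes 0.05 s, during which the arm holds its last target. There are 200 camera calls.

TASK

Check the pocket depth of the milled housing that stands under the bench depth gauge: take the gauge's T-handle, push it down until the probe tip touches the bottom of the pocket, and while holding it there turn the handle clockwise (seen from above) as far as it goes to lock the slide. Then let go; the probe must stay locked on the pocket's bottom, and both housings stay where they stand.

Things in the scene. Friction and masses are not known exactly. Their poses are not given: they have to be found in the camera images.
- gauge: bench depth gauge bolted to the bench: grey base plate 175 x 220 x 14 mm with a steel column (28 mm thick, top 126 mm above the bench) and an arm that ends in a round guide head (40 mm across, top 116 mm above the bench). Origin at bench level under the probe's vertical axis; z up; the column stands 85 mm to +x of the probe axis; the base plate reaches from x -60 to +115 mm and y -160 to +60 mm.
- handle_grip (a point): centre of the black T-handle's bar on top of the probe rod. The bar is 70 mm long (its own x axis), 14 mm thick (y) and 26 mm high (z up); it stands 206 mm above the bench with the probe fully up, less the travel of the quill. Gripped across its 14 mm it can be pushed down and turned; it turns about the vertical axis through this point. It never comes nearer than 20 mm (bar's underside) to the guide head.
- probe_tip (a point): lowest point of the probe's ball tip (12 mm across), on the probe's axis, 130 mm below handle_grip.
- quill (a joint): how far the probe is pushed down, in m: 0 fully up (tip 76 mm above the bench), at most 0.056. It starts between 0 and 0.010. The slide is balanced and drags with about 5 N either way, so it stays where it is left; a pull on the handle would still lift it off the bottom.
- lock_handle (a joint): turn of the T-handle in rad, growing clockwise seen from above: it starts between 0 and 0.25 (slide unlocked) and meets its end stop at 1.4 (locked). Turning takes about 0.12 N m all the way and it stays where it is left.
- housing_a_floor (a point): centre of the pocket's bottom in one milled steel housing: outside 70 x 70 x 50 mm, open square pocket 44 x 44 mm in the middle of its top, 18 mm deep (bottom 32 mm above the housing's underside). It stands on the gauge's base plate, either under the probe or 95 mm beside that, to the gauge's -y.
- housing_b_floor (a point): the same for the other housing, alike outside, whose pocket is 36 mm deep (bottom 14 mm above its underside). It stands in whichever of the two places the first does not.
There are look-alikes about, which are no part of the job. Leave any turquoise look-alike of the part that bears housing_a_floor alone.

How it is judged:
By the outcome, as a careful person would: the job done as asked, in the order asked, and still so for the second after the job is handed in, with the robot touching nothing.
It also fails if it takes over 35 s, if anything falls off the work surface, if the arm or the gripper's body presses on something with over 40 N, if the wrist force passes 120 N, or if a joint passes its speed limit or range.

## Working session

There is one attempt and no reset: what is moved stays moved. The work goes in short steps, Python scripts to look and compute and a tool call to move; the robot and the scene stay as the last step left them, time stands still between calls to the robot, and variables do not carry over. Pictures are saved under pics/ and viewed, at most 10 in all, crops included, and the job is handed in when it is done.

Besides the shell and the picture viewer there is one more tool, called after "Call:" in YAML: its name, and indented under it one key for each argument. jog_arm: Moves the arm, as the interface text tells. Its arguments: {"type":"object","properties":{"steps":{"type":"array","items":{"type":"array","items":{"type":"array","items":{"type":"number"}}}},"newtons":{"type":"number"}},"required":["steps"]}

```bash
mkdir -p pics; cat > h.py <<'E'
import numpy as np, cv2
from station import arm, vision
def grab(n,tag):
    f=vision.grab_frame(n); cv2.imwrite(f'pics/{tag}.png',f['color'][:,:,::-1]); 
    np.savez(f'pics/{tag}.npz',**{k:np.array(v) for k,v in f.items()}); return f
def K(f):
    F=240/np.tan(np.radians(float(f['vfov']))/2); return np.array([[F,0,float(f['cx'])],[0,F,float(f['cy'])],[0,0,1]])
def dist(f): return np.array([float(f['k1']),0,0,0,0])
def ray(f,uv):
    s=cv2.undistortPoints(np.array([[uv]],float),K(f),dist(f))[0,0]
    E=f['extrinsics'];R=E[:3,:3]; return -R.T@E[:3,3], R.T@np.r_[s,1]
def onz(f,uv,z):
    o,d=ray(f,uv); return o+d*(z-o[2])/d[2]
def proj(f,P):
    E=f['extrinsics']; return cv2.projectPoints(np.array(P,float).reshape(-1,1,3),cv2.Rodrigues(E[:3,:3])[0],E[:3,3],K(f),dist(f))[0][:,0]
E
python3 -c "
from h import *
for n in('scene','top'):
    f=grab(n,n+'0'); E=f['extrinsics']; print(n,f['vfov'],f['k1'],-E[:3,:3].T@E[:3,3],E[2,:3])
s=arm.get_state();print(s['t'],s['eef_pos'],s['ee_rot'],s['width'],s['force'])"
```

```text
scene 53.50410277201563 -0.014946812556119633 [ 0.16972449 -0.50810697  0.63982529] [ 0.39668312  0.72014709 -0.56923692]
top 54.95042011641125 -0.04911207829340811 [0.36851812 0.10693267 0.97631451] [ 0.19069542  0.02028589 -0.98143963]
0.1 [0.15434593 0.65668036 0.22569597] [ 3.14009096e+00 -1.64438834e-04 -2.30937075e-01] 0.0876595032651728 [ 0.39404657  0.17618352 -0.84435151]
```

View pics/scene0.png

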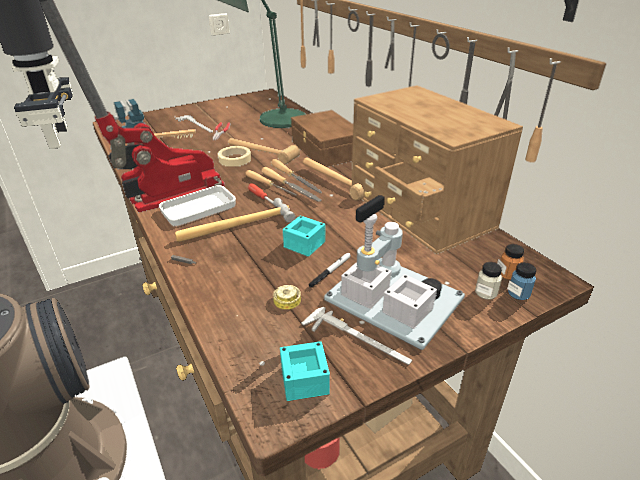

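View pics/top0.png

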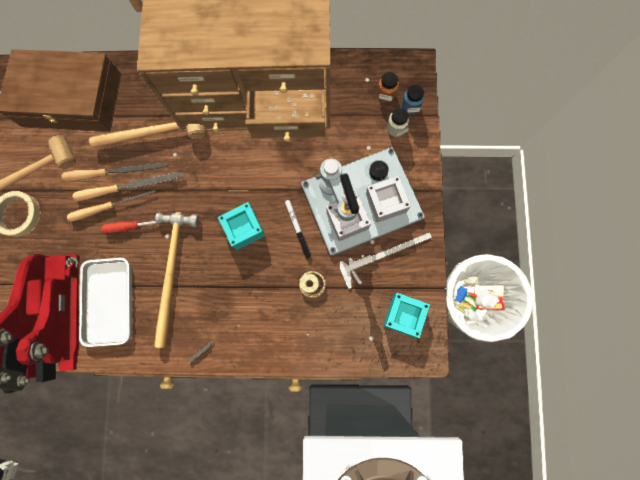

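The scene view shows the gauge at about (370,270), with the handle at (370,208) and the cabinet behind it. In the top view the handle is at about (349,193), the column at (332,168) and the second housing at (388,197). I'll zoom in on both.

```bash
python3 -c "
import cv2,numpy as np
a=cv2.imread('pics/top0.png')[140:260,290:440];b=cv2.imread('pics/scene0.png')[185:345,315:475]
a=cv2.resize(a,(500,400),interpolation=2)[:, :400] if 0 else cv2.resize(a,(400,320),interpolation=2)
b=cv2.resize(b,(400,400),interpolation=2)
o=np.zeros((400,800,3),np.uint8);o[:320,:400]=a;o[:,400:]=b;cv2.imwrite('pics/crop0.png',o)"
```

```text
(no output)
```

View pics/crop0.png

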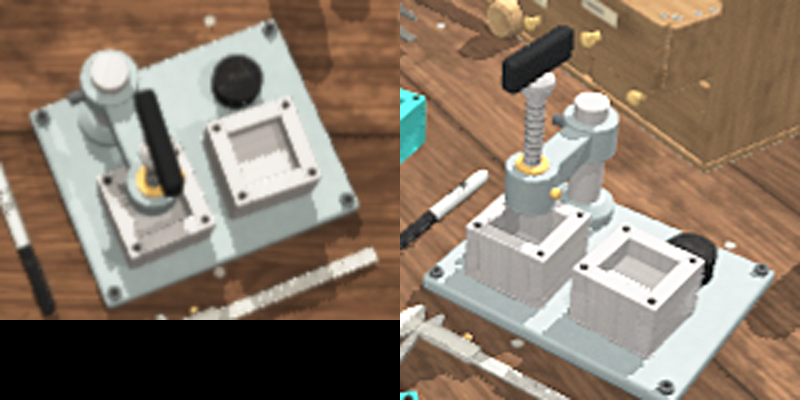

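```bash
python3 -c "
from h import *
fs=[np.load(f'pics/{n}0.npz') for n in('top','scene')]
for f,(x0,y0,x1,y1) in zip(fs,[(335,165,362,218),(350,190,390,228)]):
    c=f['color'];m=(c.max(2)<50).astype(np.uint8);mm=np.zeros_like(m);mm[y0:y1,x0:x1]=m[y0:y1,x0:x1]
    cs,_=cv2.findContours(mm,0,2);k=max(cs,key=cv2.contourArea)
    print(cv2.contourArea(k),cv2.minAreaRect(k),cv2.boundingRect(k)); print(cv2.boxPoints(cv2.minAreaRect(k)).round(1).tolist())
"
```

```text
245.0 ((349.1422119140625, 193.80734252929688), (40.1329231262207, 8.045741081237793), 73.3007583618164) (341, 175, 17, 39)
[[339.5, 175.6999969482422], [347.20001220703125, 173.39999389648438], [358.79998779296875, 211.89999389648438], [351.1000061035156, 214.1999969482422]]
235.5 ((370.3143310546875, 210.4246826171875), (12.999807357788086, 33.04855728149414), 67.0678939819336) (356, 198, 28, 24)
[[352.6000061035156, 210.89999389648438], [383.0, 198.0], [388.1000061035156, 210.0], [357.6000061035156, 222.8000030517578]]
```

```bash
python3 -c "
from h import *
t,s=[np.load(f'pics/{n}0.npz') for n in('top','scene')]
B=[onz(t,(290+u/2.667,140+v/2.667),.015)for u,v in[(42,117),(269,30),(348,201),(113,293)]]
print(np.round(B,4)); c=np.mean(B,0)
# long edge y: B0-B1 ; x toward B0,B1
ex=(B[0]+B[1]-B[2]-B[3]);ey=(B[0]+B[3]-B[1]-B[2]);ax=np.arctan2(ex[1],ex[0]);ay=np.arctan2(ey[1],ey[0])-np.pi/2
print('yaw',ax,ay);ya=(ax+ay)/2;R=np.array([[np.cos(ya),-np.sin(ya)],[np.sin(ya),np.cos(ya)]])
o=c[:2]-R@[.0275,-.05];print('gauge origin',o)
def tri(a,b):
    o1,d1=ray(t,a);o2,d2=ray(s,b);k=np.linalg.lstsq(np.c_[d1,-d2],o2-o1,rcond=None)[0]
    p,q=o1+k[0]*d1,o2+k[1]*d2;return (p+q)/2,np.linalg.norm(p-q)
print(tri((349.1,193.8),(370.3,210.4)))
for z in(.196,.2,.206):
  e=[onz(t,p,z+.013) for p in((343.3,174.5),(354.9,213.0))];d=e[0]-e[1];print(z,np.mean(e,0),np.linalg.norm(d),np.degrees(np.arctan2(d[1],d[0])))
# predicted
for n,f in(('top',t),('scene',s)): print(n,proj(f,[[*o,.206],[*o,.196],[*o,.116]]))
"
```

```text
[[ 0.6767  0.1604  0.015 ]
 [ 0.7523 -0.0261  0.015 ]
 [ 0.6072 -0.0863  0.015 ]
 [ 0.5314  0.102   0.015 ]]
yaw 0.3875754800902468 0.3839987805706697
gauge origin [0.5976041  0.07347929]
(array([0.59949677, 0.07389199, 0.20182855]), np.float64(0.0012491757689644023))
0.196 [0.5971775  0.07455352 0.209     ] 0.07177086708317498 15.967612740563377
0.2 [0.59598551 0.07472232 0.213     ] 0.07139672654130688 15.967612740563382
0.206 [0.59419751 0.0749755  0.219     ] 0.07083551572850483 15.967612740563364
top [[349.59977363 193.83694534]
 [349.35883134 195.46787264]
 [347.62164404 207.22120188]]
scene [[369.31802916 208.85503487]
 [369.04245716 213.70838985]
 [366.95980667 250.2969583 ]]
```

Call:
jog_arm:
  steps:
    - [[0,0,0,-0.2,0,0,0],[0,0,0,-0.4,0,0,0],[0,0.96,0.8,-0.48,0,0,0],[0,0.96,0.8,-0.48,0,0,0],[0,0.96,0.8,-0.48,0,0,0],[0,0.96,0.8,-0.48,0,0,0],[0,0.96,0.8,-0.48,0,0,0],[0,0.96,0.8,-0.48,0,0,0]]

```text
t: 0.9
eef_pos: [0.3351, 0.4159, 0.3457]
ee_rot: [3.141, 0.0, -0.23]
force: [0.7, 0.7, 0.6]
width: 0.0875
gripper_force: 0.0
```

```bash
cat >> h.py <<'E'
def rel(P,psi):
    "numbers of a jog row for TCP target P, heading psi deg"
    from scipy.spatial.transform import Rotation as Ro
    s=arm.get_state();R0=Ro.from_euler('xyz',s['ee_rot']);T=Ro.from_euler('xyz',[np.pi,0,np.radians(psi)])
    print('t',round(s['t'],2),'pos',np.round(s['eef_pos'],4),'yaw',round(np.degrees(s['ee_rot'][2]),2),'rpy',np.round(s['ee_rot'],4),'F',np.round(s['force'],2),'M',np.round(s['moment'],2),'w',round(s['width'],4))
    print('row',np.round(R0.inv().apply(np.array(P)-s['eef_pos'])/.25,3),np.round((R0.inv()*T).as_rotvec()/np.radians(45),3))
E
python3 -c "
from h import *
rel([.598,.074,.33],16)
t=np.load('pics/top0.npz')
for z in(.05,.15,.3): print(z,onz(t,(287,137),z),onz(t,(327,125),z))"
```

```text
t 0.9 pos [0.3351 0.4159 0.3457] yaw -13.2 rpy [ 3.1414e+00  1.0000e-04 -2.3040e-01] F [0.65 0.67 0.56] M [ 0.12 -0.19  0.  ] w 0.0875
row [1.336 1.091 0.063] [ 0.     0.    -0.649]
0.05 [0.77045714 0.20032005 0.05      ] [0.79807021 0.11465329 0.05      ]
0.15 [0.72706594 0.19023844 0.15      ] [0.75169804 0.11381981 0.15      ]
0.3 [0.66197913 0.17511603 0.3       ] [0.6821398  0.11256959 0.3       ]
```

```bash
python3 -c "
from h import *
t,s=[np.load(f'pics/{n}0.npz') for n in('top','scene')]
def tri(a,b):
    o1,d1=ray(t,a);o2,d2=ray(s,b);k=np.linalg.lstsq(np.c_[d1,-d2],o2-o1,rcond=None)[0]
    p,q=o1+k[0]*d1,o2+k[1]*d2;return (p+q)/2,np.linalg.norm(p-q)
print('drawer R',tri((326,123),(443,187)),'L',tri((247,125),(390,211)),'cab top R',tri((328,65),(439,152)))
a=cv2.resize(t['color'][30:150,230:350],(400,400),interpolation=2);b=cv2.resize(s['color'][90:260,345:515],(400,400),interpolation=2)
cv2.imwrite('pics/crop1.png',np.hstack([a,b])[:,:,::-1])"
```

```text
drawer R (array([0.76466037, 0.10241389, 0.18117443]), np.float64(0.04988709173176498)) L (array([0.8180459 , 0.2927008 , 0.01658788]), np.float64(0.00830374064504018)) cab top R (array([0.80262368, 0.11738771, 0.25442526]), np.float64(0.02436522115336123))
```

View pics/crop1.png

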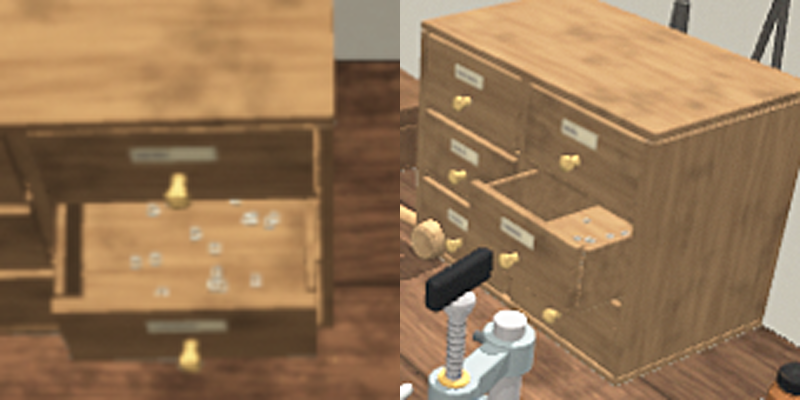

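Call:
jog_arm:
  steps:
    - [[0,0.6,0.5,0,0,0,-0.19],[0,0.6,0.5,0,0,0,-0.38],[0,0.6,0.5,0,0,0,-0.5],[0,0.6,0.5,0,0,0,-0.649],[0,0.6,0.5,0,0,0,-0.649],[0,0.6,0.5,0,0,0,-0.649]]

```text
t: 1.5
eef_pos: [0.4524, 0.2606, 0.3454]
ee_rot: [3.141, 0.001, 0.275]
force: [0.5, 0.7, -0.1]
width: 0.0873
gripper_force: 0.0
```

```bash
python3 -c "
from h import *
t,s=[np.load(f'pics/{n}0.npz') for n in('top','scene')]
def tri(a,b):
    o1,d1=ray(t,a);o2,d2=ray(s,b);k=np.linalg.lstsq(np.c_[d1,-d2],o2-o1,rcond=None)[0]
    p,q=o1+k[0]*d1,o2+k[1]*d2;return (p+q)/2,np.linalg.norm(p-q)
print(tri((325,120),(420.6,195)),tri((245.6,120.6),(375.6,168)),tri((287,136.5),(391,200.5)))
rel([.598,.074,.30],16)"
```

```text
(array([0.75416862, 0.11740098, 0.16706524]), np.float64(0.0004612863080004868)) (array([0.75390654, 0.26924238, 0.1630122 ]), np.float64(0.0023103965405858766)) (array([0.74144437, 0.1930452 , 0.12040497]), np.float64(0.0009770070423971446))
t 1.5 pos [0.4524 0.2606 0.3454] yaw 15.75 rpy [3.1415e+00 6.0000e-04 2.7490e-01] F [ 0.52  0.67 -0.11] M [ 0.   -0.03 -0.05] w 0.0873
row [0.358 0.876 0.182] [ 0.     0.001 -0.006]
```

Call:
jog_arm:
  steps:
    - [[0,0.36,0.875,0.18,0,0,0],[0,0.36,0.875,0.18,0,0,0],[0,0.36,0.875,0.18,0,0,0],[0,0.36,0.875,0.18,0,0,0],[0,0.36,0.875,0.18,0,0,0],[0,0.36,0.875,0.18,0,0,0],[0,0.36,0.875,0.18,0,0,0]]

```text
t: 2.2
eef_pos: [0.5986, 0.0768, 0.2997]
ee_rot: [-3.142, 0.002, 0.277]
force: [0.2, 0.6, 0.1]
width: 0.0881
gripper_force: 0.0
```

```bash
python3 -c "
from h import *
f=grab('scene','s1');rel([.598,.074,.183],16)
cv2.imwrite('pics/s1c.png',cv2.resize(f['color'][100:300,270:470,::-1],(600,600),interpolation=2))
print(proj(f,[arm.get_state()['eef_pos']]))"
```

```text
t 2.25 pos [0.5984 0.0774 0.3003] yaw 15.97 rpy [-3.1415e+00  9.0000e-04  2.7870e-01] F [ 0.32  0.57 -0.51] M [-0.02 -0.03  0.01] w 0.0877
row [-0.005  0.013  0.469] [-0.     0.001 -0.001]
[[371.14006539 158.66026294]]
```

View pics/s1c.png

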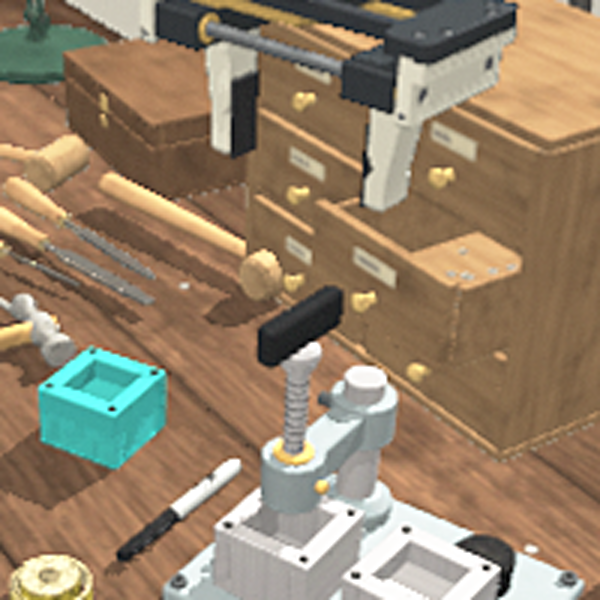

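The fingers straddle the handle line: their tips are at about (232,152) and (385,208) in the crop, and the bar is at (300,325). Descending now.

Call:
jog_arm:
  steps:
    - [[0,0,0.012,0.15,0,0,0],[0,0,0.012,0.3,0,0,0],[0,0,0.012,0.4,0,0,0],[0,0,0.012,0.465,0,0,0],[0,0,0.012,0.465,0,0,0],[0,0,0.012,0.465,0,0,0]]

```text
t: 2.85
eef_pos: [0.5996, 0.0749, 0.1855]
ee_rot: [3.141, -0.001, 0.281]
force: [0.5, -0.1, 0.6]
width: 0.0877
gripper_force: 0.0
```

```bash
python3 -c "
from h import *
f=grab('scene','s2');rel([.598,.074,.183],16)
cv2.imwrite('pics/s2c.png',cv2.resize(f['color'][140:290,290:440,::-1],(600,600),interpolation=2))"
```

```text
t 2.9 pos [0.6    0.0748 0.1861] yaw 16.07 rpy [ 3.1416e+00 -2.2000e-03  2.8050e-01] F [ 1.05 -0.13  0.74] M [-0.    0.02  0.02] w 0.0878
row [-0.008  0.001  0.012] [ 0.    -0.003  0.002]
```

View pics/s2c.png

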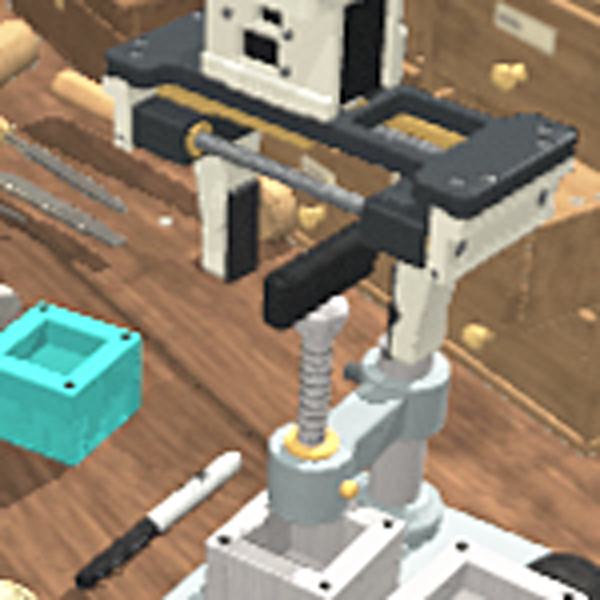

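The bar sits between the two pads, at about (320,275) in the crop. Closing.

Call:
jog_arm:
  steps:
    - [[255,0,0,0.01,0,0,0],[255,0,0,0.01,0,0,0],[255,0,0,0.01,0,0,0],[255,0,0,0.01,0,0,0],[255,0,0,0.01,0,0,0],[255,0,0,0.01,0,0,0],[255,0,0,0.01,0,0,0],[255,0,0,0.01,0,0,0]]
  newtons: 15

```text
t: 3.7
eef_pos: [0.5995, 0.0734, 0.1819]
ee_rot: [3.142, 0.0, 0.279]
force: [2.0, 0.8, 0.1]
width: 0.0294
gripper_force: 0.0
```

```bash
python3 -c "
from h import *
rel([.598,.074,.183],16)"
```

```text
t 3.7 pos [0.5995 0.0734 0.1819] yaw 15.97 rpy [3.1415e+00 1.0000e-04 2.7880e-01] F [2.02 0.85 0.06] M [-0.05  0.02 -0.08] w 0.0294
row [-0.005 -0.004 -0.004] [ 0.     0.    -0.001]
```

Call:
jog_arm:
  steps:
    - [[255,0,0,0,0,0,0],[255,0,0,0,0,0,0],[255,0,0,0,0,0,0],[255,0,0,0,0,0,0],[255,0,0,0,0,0,0]]
  newtons: 15

```text
t: 4.2
eef_pos: [0.5993, 0.0741, 0.1819]
ee_rot: [-3.141, -0.0, 0.279]
force: [-2.0, 5.0, 1.5]
width: 0.0248
gripper_force: 15.0
```

```bash
python3 -c "
from h import *
rel([.598,.074,.183],16)"
```

```text
t 4.2 pos [0.5993 0.0741 0.1819] yaw 15.99 rpy [-3.1408e+00 -1.0000e-04  2.7910e-01] F [-2.02  5.    1.51] M [1.83 0.78 0.03] w 0.0248
row [-0.005 -0.001 -0.004] [-0.001 -0.    -0.   ]
```

Call:
jog_arm:
  steps:
    - [[255,0,0,0,0,0,0],[255,0,0,0,0,0,0],[255,0,0,0,0,0,0]]

```text
t: 4.5
eef_pos: [0.5993, 0.0741, 0.1819]
ee_rot: [-3.141, -0.0, 0.279]
force: [-1.7, 5.0, -0.3]
width: 0.0247
gripper_force: 15.0
```

```bash
python3 -c "
from h import *
rel([.598,.074,.183],16)
f=grab('scene','s3')
g=grab('top','t3')
a=cv2.resize(f['color'][160:260,310:410,::-1],(400,400),interpolation=2)
b=cv2.resize(g['color'][150:250,300:400,::-1],(400,400),interpolation=2)
cv2.imwrite('pics/s3c.png',np.hstack([a,b]))"
```

```text
t 4.5 pos [0.5993 0.0741 0.1819] yaw 15.99 rpy [-3.1408e+00 -1.0000e-04  2.7910e-01] F [-1.71  5.02 -0.31] M [1.84 0.74 0.02] w 0.0247
row [-0.005 -0.001 -0.004] [-0.001 -0.    -0.   ]
```

View pics/s3c.png

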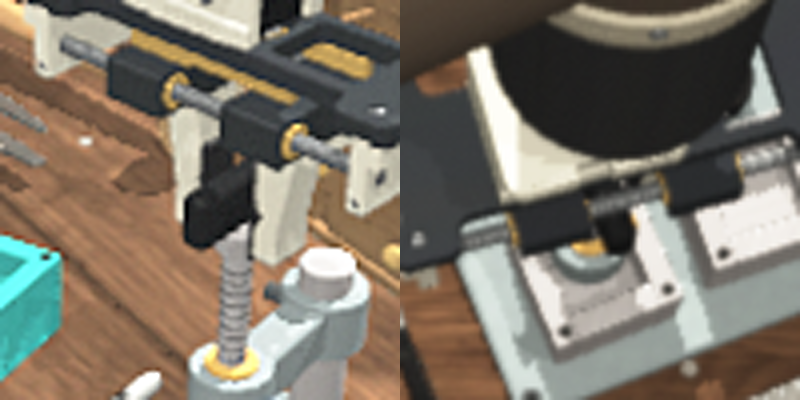

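The opening is 24.7 mm with a net side force toward +y. In the top crop, the bar (618,235) lies left of the midpoint between the fingers (634,205). So only the +y finger touches, and I'll shift the tool about 5 mm along its -y.

Call:
jog_arm:
  steps:
    - [[255,0,-0.007,0,0,0,0],[255,0,-0.014,0,0,0,0],[255,0,-0.02,0,0,0,0],[255,0,-0.02,0,0,0,0],[255,0,-0.02,0,0,0,0]]

```text
t: 5.1
eef_pos: [0.599, 0.0748, 0.182]
ee_rot: [3.137, 0.001, 0.278]
force: [6.2, -14.3, -3.8]
width: 0.0243
gripper_force: 15.0
```

```bash
python3 -c "
from h import *
rel([.598,.074,.183],16)"
```

```text
t 5.1 pos [0.599  0.0748 0.182 ] yaw 15.94 rpy [3.1367e+00 9.0000e-04 2.7830e-01] F [  6.17 -14.3   -3.82] M [-5.14 -2.6   0.08] w 0.0243
row [-0.005  0.002 -0.004] [ 0.006  0.001 -0.001]
```

Force reversed and the opening hardly changed, so something 24.5 mm thick is already held on both sides. That's probably the knob under the bar, so I'll open, undo the shift, rise 8 mm and close again.

Call:
jog_arm:
  steps:
    - [[150,0,0.015,0,0,0,0],[150,0,0.015,0,0,0,0],[150,0,0.015,-0.032,0,0,0],[150,0,0.015,-0.032,0,0,0],[255,0,0.015,-0.032,0,0,0],[255,0,0.015,-0.032,0,0,0],[255,0,0.015,-0.032,0,0,0],[255,0,0.015,-0.032,0,0,0]]

```text
t: 5.9
eef_pos: [0.5992, 0.0745, 0.19]
ee_rot: [3.141, 0.0, 0.279]
force: [0.4, -2.7, 0.5]
width: 0.0223
gripper_force: 12.2
```

```bash
python3 -c "
from h import *
rel([.598,.074,.183],16)"
```

```text
t 5.9 pos [0.5992 0.0745 0.19  ] yaw 15.99 rpy [3.1411e+00 1.0000e-04 2.7910e-01] F [ 0.4  -2.7   0.54] M [-0.93 -0.35 -0.01] w 0.0223
row [-0.005  0.     0.028] [ 0.001  0.    -0.   ]
```

Call:
jog_arm:
  steps:
    - [[255,0,0,0,0,0,0],[255,0,0,0,0,0,0]]

```text
t: 6.1
eef_pos: [0.5992, 0.0745, 0.19]
ee_rot: [3.141, 0.0, 0.279]
force: [1.0, -3.5, 1.4]
width: 0.0217
gripper_force: 12.2
```

```bash
python3 -c "
from h import *
rel([.598,.074,.19],16)"
```

```text
t 6.1 pos [0.5992 0.0745 0.19  ] yaw 15.98 rpy [3.1413 0.     0.2788] F [ 0.97 -3.49  1.39] M [-1.12 -0.38  0.  ] w 0.0217
row [-0.005  0.     0.   ] [ 0.     0.    -0.001]
```

Call:
jog_arm:
  steps:
    - [[170,0,0,0,0,0,0],[170,0,0,0,0,0,0],[170,0,0,-0.028,0,0,0],[170,0,0,-0.028,0,0,0],[255,0,0,-0.028,0,0,0],[255,0,0,-0.028,0,0,0],[255,0,0,-0.028,0,0,0],[255,0,0,-0.028,0,0,0]]

```text
t: 6.9
eef_pos: [0.5991, 0.0744, 0.1969]
ee_rot: [3.141, 0.0, 0.279]
force: [-0.1, -2.1, -0.6]
width: 0.014
gripper_force: 14.9
```

```bash
python3 -c "
from h import *
rel([.598,.074,.19],16)
f=grab('scene','s4')
g=grab('top','t4')
a=cv2.resize(f['color'][180:260,330:410,::-1],(400,400),interpolation=2)
b=cv2.resize(g['color'][150:250,300:400,::-1],(400,400),interpolation=2)
cv2.imwrite('pics/s4c.png',np.hstack([a,b]))"
```

```text
t 6.9 pos [0.5991 0.0744 0.1969] yaw 15.98 rpy [3.1412e+00 3.0000e-04 2.7900e-01] F [-0.14 -2.1  -0.55] M [-0.76 -0.37  0.08] w 0.014
row [-0.005  0.     0.028] [ 0.001  0.    -0.   ]
```

View pics/s4c.png

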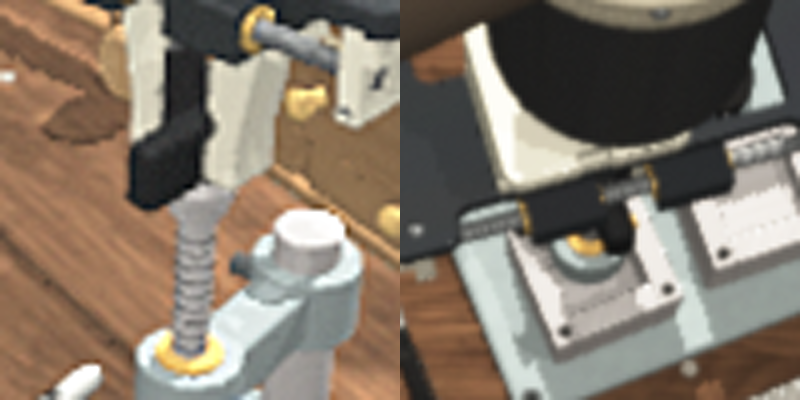

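The bar is held now: 14 mm opening, with the knob visible just below the pads at (205,200). Pushing down firmly gripped.

Call:
jog_arm:
  steps:
    - [[255,0,0,0,0,0,0],[255,0,0,0,0,0,0],[255,0,0,0.02,0,0,0],[255,0,0,0.04,0,0,0],[255,0,0,0.06,0,0,0],[255,0,0,0.08,0,0,0],[255,0,0,0.08,0,0,0]]
  newtons: 40

```text
t: 7.7
eef_pos: [0.5991, 0.0744, 0.1767]
ee_rot: [3.141, 0.0, 0.279]
force: [2.8, -4.1, -2.1]
width: 0.014
gripper_force: 39.8
```

```bash
python3 -c "
from h import *
rel([.598,.074,.17],16)"
```

```text
t 7.7 pos [0.5991 0.0744 0.1767] yaw 15.98 rpy [3.1412e+00 2.0000e-04 2.7890e-01] F [ 2.82 -4.09 -2.06] M [-1.69 -0.8   0.04] w 0.014
row [-0.005  0.     0.027] [ 0.  0. -0.]
```

Call:
jog_arm:
  steps:
    - [[255,0,0,0.008,0,0,0],[255,0,0,0.016,0,0,0],[255,0,0,0.024,0,0,0],[255,0,0,0.032,0,0,0],[255,0,0,0.04,0,0,0],[255,0,0,0.048,0,0,0],[255,0,0,0.048,0,0,0]]

```text
t: 8.4
eef_pos: [0.5992, 0.0744, 0.1652]
ee_rot: [3.141, -0.0, 0.279]
force: [0.1, -4.6, 2.6]
width: 0.0136
gripper_force: 39.8
```

Call:
jog_arm:
  steps:
    - [[255,0,0,0.006,0,0,0],[255,0,0,0.012,0,0,0],[255,0,0,0.018,0,0,0],[255,0,0,0.024,0,0,0],[255,0,0,0.03,0,0,0],[255,0,0,0.036,0,0,0]]

```text
t: 9.0
eef_pos: [0.5992, 0.0745, 0.1563]
ee_rot: [3.141, -0.0, 0.279]
force: [-0.5, -5.2, 4.1]
width: 0.0139
gripper_force: 39.8
```

```bash
python3 -c "
from h import *
rel([.598,.074,.15],16)
f=grab('scene','s5')
cv2.imwrite('pics/s5c.png',cv2.resize(f['color'][190:310,310:430,::-1],(600,600),interpolation=2))"
```

```text
t 9.0 pos [0.5992 0.0745 0.1563] yaw 15.98 rpy [ 3.1413e+00 -2.0000e-04  2.7890e-01] F [-0.52 -5.2   4.07] M [-1.91  0.22 -0.  ] w 0.0139
row [-0.005  0.     0.025] [ 0. -0. -0.]
```

View pics/s5c.png

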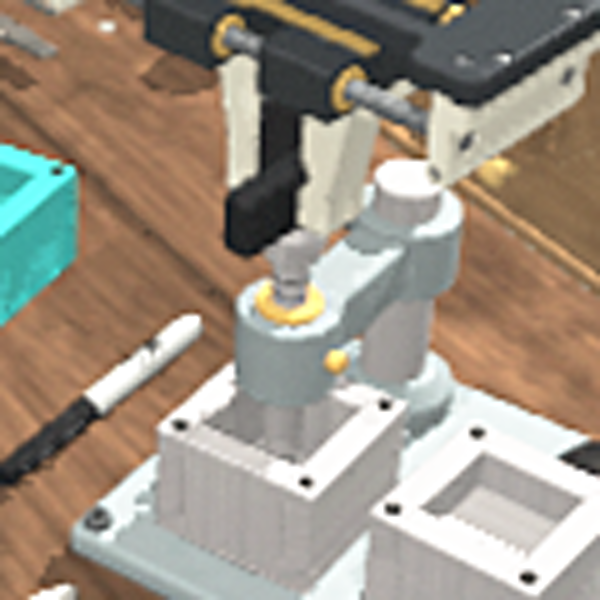

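The handle moves with the gripper and the knob is still clear of the guide head (290,305). Travel is past 40 mm with no contact, so this is the deep pocket. Continuing in small steps.

Call:
jog_arm:
  steps:
    - [[255,0,0,0.004,0,0,0],[255,0,0,0.008,0,0,0],[255,0,0,0.012,0,0,0],[255,0,0,0.016,0,0,0],[255,0,0,0.016,0,0,0]]

```text
t: 9.55
eef_pos: [0.5992, 0.0745, 0.1522]
ee_rot: [3.141, -0.0, 0.279]
force: [-0.2, -5.3, 3.6]
width: 0.014
gripper_force: 39.8
```

Call:
jog_arm:
  steps:
    - [[255,0,0,0.004,0,0,0],[255,0,0,0.008,0,0,0],[255,0,0,0.012,0,0,0],[255,0,0,0.012,0,0,0]]

```text
t: 9.95
eef_pos: [0.5992, 0.0744, 0.1492]
ee_rot: [3.141, 0.0, 0.279]
force: [0.1, -4.8, 3.9]
width: 0.0136
gripper_force: 39.8
```

Call:
jog_arm:
  steps:
    - [[255,0,0,0.004,0,0,0],[255,0,0,0.008,0,0,0],[255,0,0,0.012,0,0,0],[255,0,0,0.012,0,0,0]]

```text
t: 10.35
eef_pos: [0.5993, 0.0744, 0.1484]
ee_rot: [3.141, -0.001, 0.28]
force: [-5.7, -4.5, 19.0]
width: 0.0137
gripper_force: 39.8
```

Contact with the bottom: 19 N after 48.5 mm of travel. Now I'll turn clockwise, which is positive about the downward tool z.

Call:
jog_arm:
  steps:
    - [[255,0,0,0,0,0,0.1],[255,0,0,0,0,0,0.2],[255,0,0,0,0,0,0.3],[255,0,0,0,0,0,0.4],[255,0,0,0,0,0,0.5],[255,0,0,0,0,0,0.6],[255,0,0,0,0,0,0.7],[255,0,0,0,0,0,0.8]]

```text
t: 11.15
eef_pos: [0.5993, 0.0745, 0.1484]
ee_rot: [-3.141, -0.001, -0.352]
force: [-6.0, -3.7, 18.0]
width: 0.0137
gripper_force: 39.8
```

```bash
python3 -c "
from h import *
rel([.598,.074,.148],-58)"
```

```text
t 11.15 pos [0.5993 0.0745 0.1484] yaw -20.15 rpy [-3.1413e+00 -1.5000e-03 -3.5170e-01] F [-5.95 -3.71 18.03] M [-1.43  2.5   0.07] w 0.0137
row [-0.004  0.004  0.001] [-0.001 -0.002  0.841]
```

Call:
jog_arm:
  steps:
    - [[255,0,0,0,0,0,0.1],[255,0,0,0,0,0,0.2],[255,0,0,0,0,0,0.3],[255,0,0,0,0,0,0.4],[255,0,0,0,0,0,0.5],[255,0,0,0,0,0,0.6],[255,0,0,0,0,0,0.7],[255,0,0,0,0,0,0.75]]

```text
t: 11.95
eef_pos: [0.5994, 0.0746, 0.1484]
ee_rot: [-3.14, -0.001, -0.941]
force: [-6.2, -2.5, 18.2]
width: 0.0135
gripper_force: 39.8
```

```bash
python3 -c "
from h import *
rel([.598,.074,.148],-58)"
```

```text
t 11.95 pos [0.5994 0.0746 0.1484] yaw -53.89 rpy [-3.1403e+00 -1.1000e-03 -9.4050e-01] F [-6.21 -2.46 18.23] M [-1.3   2.57  0.11] w 0.0135
row [-0.001  0.006  0.001] [-0.002 -0.001  0.091]
```

Call:
jog_arm:
  steps:
    - [[255,0,0,0,0,0,0.04],[255,0,0,0,0,0,0.08],[255,0,0,0,0,0,0.12],[255,0,0,0,0,0,0.15],[255,0,0,0,0,0,0.15]]

```text
t: 12.45
eef_pos: [0.5994, 0.0746, 0.1483]
ee_rot: [-3.14, -0.001, -1.055]
force: [-6.0, -3.7, 17.4]
width: 0.014
gripper_force: 40.4
```

```bash
python3 -c "
from h import *
rel([.598,.074,.148],-58)"
```

```text
t 12.45 pos [0.5994 0.0746 0.1483] yaw -60.46 rpy [-3.1404e+00 -1.1000e-03 -1.0552e+00] F [-6.03 -3.69 17.35] M [-1.34  2.46  0.64] w 0.014
row [-0.001  0.006  0.001] [-0.002 -0.001 -0.055]
```

Mz jumped to 0.64 N m at the expected angle, so this is the end stop. I'll give it a slight extra turn, ease the preload and open.

Call:
jog_arm:
  steps:
    - [[255,0,0,0,0,0,0.03],[255,0,0,0,0,0,0.03]]

```text
t: 12.65
eef_pos: [0.5994, 0.0746, 0.1484]
ee_rot: [-3.14, -0.001, -1.078]
force: [-6.5, -4.5, 17.8]
width: 0.0142
gripper_force: 41.5
```

```bash
python3 -c "
from h import *
rel([.598,.074,.148],-58)"
```

```text
t 12.65 pos [0.5994 0.0746 0.1484] yaw -61.78 rpy [-3.1403e+00 -1.2000e-03 -1.0783e+00] F [-6.49 -4.52 17.81] M [-1.37  2.44  0.92] w 0.0142
row [-0.     0.006  0.001] [-0.002 -0.002 -0.084]
```

Call:
jog_arm:
  steps:
    - [[255,0,0,-0.005,0,0,0],[60,0,0,-0.005,0,0,0],[60,0,0,-0.006,0,0,0],[60,0,0,-0.006,0,0,0],[60,0,0,-0.006,0,0,0],[60,0,0,-0.006,0,0,0],[60,0,0,-0.006,0,0,0],[60,0,0,-0.006,0,0,0]]

```text
t: 13.45
eef_pos: [0.5991, 0.0747, 0.1474]
ee_rot: [3.142, 0.0, -1.08]
force: [0.2, -0.3, 0.5]
width: 0.0635
gripper_force: 0.0
```

```bash
python3 -c "
from h import *
rel([.598,.074,.248],-61)"
```

```text
t 13.45 pos [0.5991 0.0747 0.1474] yaw -61.87 rpy [ 3.1415e+00  1.0000e-04 -1.0799e+00] F [ 0.23 -0.29  0.51] M [0.06 0.03 0.07] w 0.0635
row [ 0.     0.005 -0.403] [ 0.     0.    -0.019]
```

Released cleanly. Retreating straight up about 15 cm.

Call:
jog_arm:
  steps:
    - [[60,0,0,-0.1,0,0,0],[60,0,0,-0.2,0,0,0],[60,0,0,-0.4,0,0,0],[60,0,0,-0.6,0,0,0],[60,0,0,-0.6,0,0,0],[60,0,0,-0.6,0,0,0]]

```text
t: 14.05
eef_pos: [0.5996, 0.075, 0.2991]
ee_rot: [-3.138, 0.0, -1.08]
force: [-0.4, -0.5, -1.3]
width: 0.0674
gripper_force: 0.0
```

```bash
python3 -c "
from h import *
f=grab('scene','s6')
cv2.imwrite('pics/s6c.png',cv2.resize(f['color'][160:310,300:450,::-1],(600,600),interpolation=2))
rel([.598,.074,.3],-61); print(proj(f,[[.599,.074,.158]]))"
```

```text
t 14.1 pos [0.5989 0.0748 0.2975] yaw -61.88 rpy [-3.1411e+00  6.0000e-04 -1.0800e+00] F [-0.16  0.24 -0.72] M [0.06 0.04 0.03] w 0.067
row [ 0.001  0.005 -0.01 ] [-0.001  0.001 -0.02 ]
[[368.50000236 231.21284166]]
```

View pics/s6c.png

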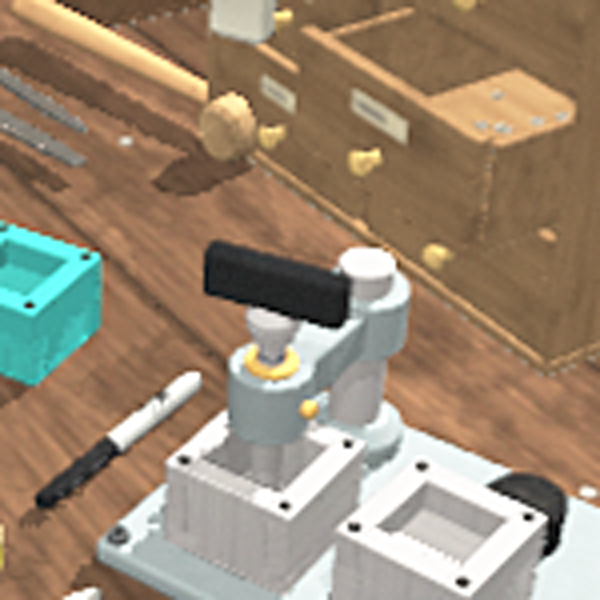

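The bar is down at full-frame pixel (369,231), where a quill travel of 48 mm predicts (368.5,231). It is turned across, and both housings are where they stood. Handing in.

```bash
python3 -c "
from station import arm
print(arm.job_done())"
```

```text
the job is handed in; nothing more can be done
None
```

The job is handed in: the probe is on the bottom of the 36 mm pocket, about 48 mm down, the handle is turned clockwise to its lock stop, and the gripper is open and clear, with both housings where they stood.

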